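# Walk the hall clock onto its cork mat

## Robot

A 6-joint arm with a two-finger parallel gripper is mounted at the origin on the work surface. World frame = base frame: x ahead of the robot, y to its left, z up, the work surface at z = 0. Lengths are in mm, angles in rad, forces in N, time in s.
With the tool pointing down it reaches from about 300 to 775 mm from the base axis. Payload 14.6 kg.
Tool frame: the origin (TCP) lies between the finger pads; the fingertips stand 8 mm ahead of it and the grasp point (between the pads) lies 11 mm behind it; z points along the fingers, y is the direction in which the jaws open and shut (so a half turn about z gives the same grasp; the last joint's range is limited). The gripper opens to 94 mm and grips with 3 to 60 N. Pads are 16 mm wide; open, the fingers measure 119 mm over their backs; the gripper's body (75 mm by 177 mm) begins 78 mm behind the grasp point.
Start: joints at [1.077, 0.3, 1.521, -0, 1.321, -0.067], TCP at [227.674, 500.653, 191.246] pointing down, gripper open.
Joint ranges: [-3.03, 3.03], [-0.79, 2.21], [0.23, 2.52], [-1.04, 4.18], [0, 3.07], [-2.55, 2.55]. Speed limits (rad/s): [2.22, 2.22, 2.57, 3.14, 3.14, 3.14].

## Interface

Orientations are given as [roll, pitch, yaw] about the fixed x, y, z axes, in that order (R = Rz(yaw) Ry(pitch) Rx(roll)).
In Python, from cell import manip gives the robot as it stands. The module is installed in compiled form; this text tells all that it offers.
- The arm moves only by the tool send_rows, never from a script. Its argument "series" is a list that holds one entry, the list of rows, each a list of 5 numbers: the opening, from 0 (shut) to 1 (fully open), then the shift along the tool's x, y, z in mm, then the turn about the tool's z in degrees. In form: [[[gripper, dx, dy, dz, roll], ...]]. A call has 1 to 10 rows; each row is the pose to reach, as a shift and turn from the pose commanded when the call began, along the tool's axes at that moment; what a row does not reach only later rows make up. A row lasts 1/10 s, in which the tool goes at most 50 mm and 8.59 degrees, less where a joint would pass 70% of its speed; a pose out of reach is approached as far as the arm can. A call with a gripper value outside its range is refused whole. The fingers move at their own pace and stop on an object; "newtons" is the grip in N (left out, the last holds). Time passes only in rows, so rows that repeat a pose let the fingers close. It gives the time, the measured TCP pose, the force and the opening at its end, in the units of the state.
- manip.read_state(): the state, without advancing time (a new reading comes with each control period).
- manip.camera(name): name is "side" or "top" or "wrist"; returns a dict with "img" (400x640x3 uint8, red, green, blue), "vfov" (degrees; the focal length in pixels is half the picture's height over the tangent of half this angle, whatever the lens; pixels are square), "cx", "cy" (the principal point, pixels), "pose" (4x4, takes a point from camera to world coordinates); the wrist camera has in their place "T_tool_cam" (4x4, takes a point from camera to tool coordinates, whose origin is the TCP and whose axes are the flange's). Camera axes: x right, y down, z forward; pixel columns grow to the right and rows downward; lengths in mm; the calibration is good to about 2 mm. A picture is of the moment at which its call begins: read the wrist's pose just before it. There is no depth.
- manip.sign_off(): hands the job in, once; it reports no verdict.
Trained networks look in a picture, given as the dict that the camera call returned (one of the last four; its "shot" number tells which), for a name from the list of things; names that differ only in an ending like _2 or _b are one class to them, and where a whole thing is asked for, a point or a joint stands for the part that bears it (a point fixed in the world has none). Each returns a list of dicts, best first, with "conf" (0 to 1); they miss things now and then, are a little off and sometimes report something else, mostly with a low value. They report only what shows in the picture. A call takes as long as a camera call. They do not tell look-alikes from the thing itself.
- manip.find_in(target, picture): "rect" ([left, top, width, height] in pixels, round what is visible of it).
- manip.silhouettes(target, picture): "pixels" (400x640 bool, what is visible of it) and "rect" ([left, top, width, height] in pixels, round what is visible of it).
The state is a dict: "clock": time; "joints": joint angles; "qd": joint speeds; "effort": joint torques, N m; "eef_pos": TCP position; "eef_rot": TCP orientation; "wrist_force": force on the tool from outside, world axes, zero at the start; "moment": the same for the moment, N m; "finger_gap": finger opening in mm.
Only numpy, scipy, OpenCV 4.12 (cv2) and the standard library are available. Lean on these libraries where they do the work, as an engineer would, in place of code of your own. Each camera call takes 0.05 s, during which the arm holds its last target. There are 200 camera calls.

## Task

Walk the tall oak clock forward onto its cork mat the way you would move a heavy piece without lifting it: tip it up onto the bottom edge at one side, swing it round on that edge and set it down skewed, then tip it onto the other side's bottom edge and swing it back. Never lift it clear of the console and leave the shorter oak weather gauge alone. It should end standing upright, centred on the mat to within about 2 cm and square with it.

Things in the scene. Friction and masses are not known exactly. Their poses are not given: they have to be found in the camera images.
- clock: The taller of two oak cases: an upright box 50 deep (x) by 120 wide (y) by 170 high (z) mm, loose, about 0.6 to 0.9 kg, mass centred, standing at z = 0. Round white dial with two hands on its +x face (76 across, centred 78 up, 3 proud); above 118 the case is plain: pinch it there front to back. Origin: centre of the underside; z up, x out of the dial.
- clock_left (a point): Middle of the clock's bottom edge at its +y side, 60 mm from the origin: one of the two edges (each 50 mm long, along the clock's x) to pivot on. Axes as the clock's. One swing of 20 to 27 degrees on each edge, in opposite senses, covers the way; such a pair also shifts the clock 8 to 13 mm towards the edge pivoted on first, which is tolerable.
- clock_right (a point): Middle of the clock's bottom edge at its -y side, 60 mm from the origin: the other edge to pivot on. Axes as the clock's.
- mat: Thin cork mat, 80 (x) by 150 (y) mm, fixed, under 1 mm thick: level with the console (z = 0). Origin: its centre; x is the way the dial should look. The clock starts 42 to 55 mm behind the centre (towards -x), overlapping the mat, within 8 mm sideways and 6 degrees of the mat's direction.
- gauge: Weather gauge, a shorter oak box 45 deep by 85 wide by 105 high mm, smaller dial, one hand; loose, 150 to 180 mm to one side of the mat's centre. Origin: centre of the underside. A bystander: leave it alone. An egg-cup 65 high stands as far off on the other side; a tray of keys, torch, tin and post lie further out and lower.
Things that resemble listed ones, but are neither listed nor needed, are in the scene too. What is shaped like the clock but green or red is not meant.

How it is judged (in metres and radians):
On the way, in this order (a step that is already met when the one before it is completed fails the run):
1. the clock is tipped onto the bottom edge at one side, that edge still where it stood (((height (world z) of clock_left below 0.008 m and height (world z) of clock_right above 0.014 m and distance of clock_left from where it was at the start of the episode below 0.02 m) or (height (world z) of clock_right below 0.008 m and height (world z) of clock_left above 0.014 m and distance of clock_right from where it was at the start of the episode below 0.02 m))), for 0.1 s.
2. it is set down again skewed, swung round on that edge (the other edge moved over 25 mm, this one less than 20 mm) (angle between clock's own z axis and vertical below 0.06 rad and ((distance of clock_left from where it was at the start of the episode below 0.02 m and distance of clock_right from where it was at the start of the episode above 0.025 m) or (distance of clock_right from where it was at the start of the episode below 0.02 m and distance of clock_left from where it was at the start of the episode above 0.025 m))), for 0.1 s.
3. it is tipped onto the other side's bottom edge, the one that was swung forward (((height (world z) of clock_left below 0.008 m and height (world z) of clock_right above 0.014 m and distance of clock_left from where it was at the start of the episode above 0.02 m) or (height (world z) of clock_right below 0.008 m and height (world z) of clock_left above 0.014 m and distance of clock_right from where it was at the start of the episode above 0.02 m))), for 0.1 s.
At the end, for the whole second after the job is handed in: The clock stands upright and still on the console, its centre within 22 mm of the mat's centre and within about 11 degrees of square with it; the gauge is within 20 mm of where it stood (horizontal distance between clock and mat below 0.022 m and angle between the x axis of clock and the x axis of mat, either way round below 0.19 rad and angle between clock's own z axis and vertical below 0.06 rad and height (world z) of clock below 0.006 m and linear speed of clock below 0.02 m/s and angular speed of clock below 0.1 rad/s and distance of gauge from where it was at the start of the episode below 0.02 m); the robot touches nothing.
It fails at once if the clock is lifted clear of the console (both bottom edges more than 15 mm up) (height (world z) of each of clock_left, clock_right above 0.015 m).
It fails at once if the gauge is pushed more than 20 mm or knocked over (distance of gauge from where it was at the start of the episode above 0.02 m or angle between gauge's own z axis and vertical above 0.3 rad).
It also fails if it takes over 40 s, if anything falls off the work surface, if the arm or the gripper's body presses on something with over 40 N, if the wrist force passes 120 N, or if a joint passes its speed limit or range.

## Working session

There is one attempt and no reset: what is moved stays moved. The work goes in short steps, Python scripts to look and compute and a tool call to move; the robot and the scene stay as the last step left them, time stands still between calls to the robot, and variables do not carry over. Pictures are saved under pics/ and viewed, about 8 in all and at most 12, crops included, and the job is handed in when it is done.

Besides the shell and the picture viewer there is one more tool, called after ">>>" in YAML: its name, and indented under it one key for each argument. send_rows: Moves the arm, as the interface text tells. Its arguments: {"type":"object","properties":{"series":{"type":"array"},"newtons":{"type":"number"}},"required":["series"]}

```bash
mkdir -p pics; ls
python3 - <<'E'
from cell import manip
import cv2,numpy as np
s=manip.read_state();print(s)
for n in ["top","side"]:
    p=manip.camera(n);print(n,p['vfov'],p['cx'],p['cy'],np.round(p['pose'],3).tolist(),p['shot'])
    im=p['img'][:,:,::-1].copy()
    for t in ["clock","gauge","mat"]:
        for d in manip.silhouettes(t,p):
            print(t,round(d['conf'],2),d['rect'])
            if d['conf']>.3:
                m=d['pixels'].astype(np.uint8);r=cv2.minAreaRect(cv2.findNonZero(m));print(r)
    cv2.imwrite(f"pics/{n}0.png",im)
E
```

```text
pics
{'clock': 0.0, 'joints': array([ 1.07742621e+00,  3.00495692e-01,  1.52155563e+00,  2.36524028e-05,
        1.32068370e+00, -6.66395834e-02]), 'qd': array([-0.00166948,  0.00057947, -0.00130974,  0.00055595, -0.00237629,
        0.00026791]), 'effort': array([-2.38864442e-05, -5.31807768e+01, -3.52742743e+01,  7.08805863e-02,
        2.43749586e-02, -1.17202417e-04]), 'eef_pos': array([227.53433368, 500.43736535, 190.68361286]), 'eef_rot': array([-3.14045434e+00, -9.89295985e-05,  2.71485620e+00]), 'wrist_force': array([0.51719019, 0.4699362 , 1.22312359]), 'moment': array([ 0.01381733, -0.03619424,  0.02231844]), 'finger_gap': 93.92459311981128}
top 57.09099141964138 321.3658882486515 199.92289915942885 [[0.148, -0.968, 0.202, 395.91], [-0.989, -0.144, 0.034, 34.034], [-0.004, -0.205, -0.979, 715.11], [0.0, 0.0, 0.0, 1.0]] 1
clock 0.74 [288.2, 175.2, 79.9, 51.4]
((327.86822509765625, 200.09011840820312), (79.52665710449219, 48.31431198120117), 4.289153099060059)
clock 0.67 [299.1, 48.4, 71.6, 96.4]
((330.191162109375, 95.51470184326172), (85.23480224609375, 63.45447540283203), 
[... 760 characters left out ...]
758)
clock 0.83 [223.2, 67.8, 84.4, 99.5]
((272.20562744140625, 115.05054473876953), (73.6980209350586, 79.27023315429688), 61.821407318115234)
clock 0.65 [367.7, 226.2, 103.3, 72.0]
((419.0318603515625, 259.33721923828125), (44.88285446166992, 101.18156433105469), 72.97947692871094)
gauge 0.89 [244.1, 248.6, 66.2, 60.2]
((276.6283874511719, 277.479736328125), (38.94295883178711, 58.12382125854492), 54.462318420410156)
mat 0.87 [303.6, 181.6, 86.0, 77.5]
((345.5887145996094, 220.43113708496094), (43.185638427734375, 81.01399230957031), 47.792701721191406)
mat 0.49 [288.2, 132.6, 75.7, 100.5]
((327.09027099609375, 180.38241577148438), (56.04757308959961, 93.67254638671875), 46.97493362426758)
```

Run:
```python
import cv2
a=cv2.imread('pics/top0.png');b=cv2.imread('pics/side0.png')
cv2.imwrite('pics/t.png',cv2.resize(a[20:340,230:490],None,fx=1.85,fy=1.85,interpolation=cv2.INTER_CUBIC))
cv2.imwrite('pics/s.png',cv2.resize(b[60:310,210:480],None,fx=2.3,fy=2.3,interpolation=cv2.INTER_CUBIC))
```

```text
(no output)
```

View pics/t.png

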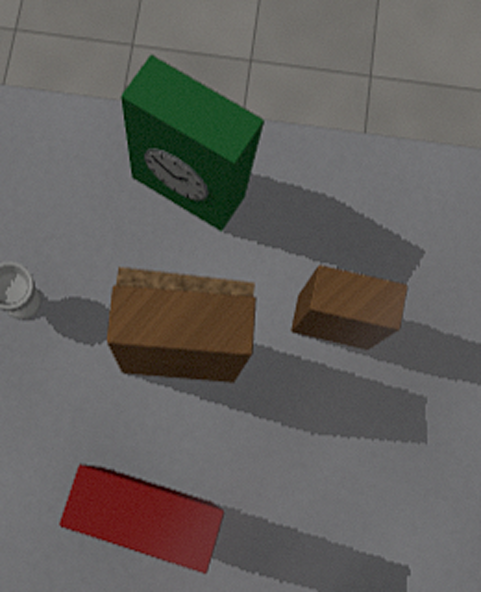

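View pics/s.png

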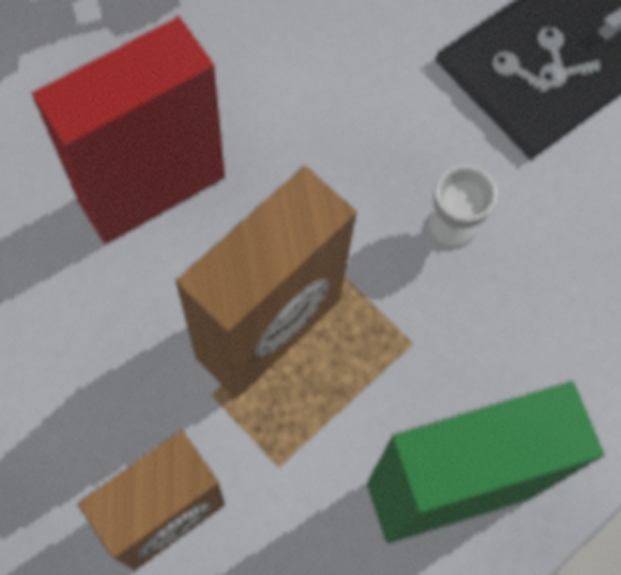

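The top view shows the oak clock in the middle, with its roof at crop (118,287)–(255,296)–(240,354)–(108,342). Its dial faces away from the robot, the cork strip lies ahead of it, the gauge is to its right (-y) and the egg-cup to its left. In the side view, the mat's front corners are at crop (411,343) and (280,465).

```bash
cat > h.py <<'E'
import numpy as np, cv2
from scipy.optimize import minimize, least_squares
from cell import manip
def proj(p,P):
    f=200/np.tan(np.radians(p['vfov']/2));T=np.linalg.inv(p['pose'])
    c=np.asarray(P)@T[:3,:3].T+T[:3,3]
    return np.c_[f*c[:,0]/c[:,2]+p['cx'],f*c[:,1]/c[:,2]+p['cy']]
def box(v,d,w,h):
    x,y,a=v;c,s=np.cos(a),np.sin(a)
    return np.array([[x+c*i-s*j,y+s*i+c*j,k] for i in(-d/2,d/2) for j in(-w/2,w/2) for k in ((0,h) if h else (0,))])
def mask(p,P):
    m=np.zeros((1600,2560),np.uint8)
    cv2.fillConvexPoly(m,cv2.convexHull(np.int32(np.round(proj(p,P)*4+1.5))),1);return m
def fitbox(name,v0,size,pics):
    """best x,y,yaw of a standing box from silhouettes; v0 x,y mm, yaw rad"""
    ms=[]
    for p in pics:
        c=proj(p,box(v0,*size)).mean(0)
        ds=[d for d in manip.silhouettes(name,p) if np.hypot(*(np.array(d['rect'][:2])+np.array(d['rect'][2:])/2-c))<25]
        if ds: ms.append((p,cv2.resize(ds[0]['pixels'].astype(np.uint8),None,fx=4,fy=4,interpolation=cv2.INTER_NEAREST)))
    S=np.array([1,1,.01])
    f=lambda u:sum(np.count_nonzero(m!=mask(p,box(u*S,*size)))/m.sum() for p,m in ms)
    u0=np.array(v0)/S
    for _ in range(2):
        r=minimize(f,u0,method='Nelder-Mead',options=dict(initial_simplex=[u0]+[u0+d for d in np.diag([8,8,8.])],xatol=.05,fatol=1e-4));u0=r.x
    return r.x*S,r.fun,len(ms)
E
python3 - <<'E'
from h import *
t=manip.camera('top');s=manip.camera('side')
def ground(p,px,z):
    f=200/np.tan(np.radians(p['vfov']/2));d=p['pose'][:3,:3]@[(px[0]-p['cx'])/f,(px[1]-p['cy'])/f,1];o=p['pose'][:3,3]
    return o+d*(z-o[2])/d[2]
S=lambda a:np.array(a)/2.3+[210,60]
T=lambda a:np.array(a)/1.85+[230,20]
tc=np.mean([ground(s,S(a),170) for a in [(305,167),(355,212),(232,327),(178,281)]],0);print('roof',tc)
for n,v,sz in [('clock',(tc[0],tc[1],0),(50,120,170))]:
    for pp in ([t],[s],[t,s]): print(n,*fitbox(n,v,sz,pp))
gg=np.mean([ground(s,S(a),105) for a in [(183,430),(80,505),(118,556),(222,487)]],0);print('gauge',gg)
print('gauge',*fitbox('gauge',(gg[0],gg[1],0),(45,85,105),[t,s]))
def r(v):
    b=box(v,80,150,0); FR,FL=b[2],b[3]
    return np.r_[(proj(s,[FL,FR])-[S((411,343)),S((280,465))]).ravel(),(proj(t,[FL,FR])-[T((119,268)),T((255,283))]).ravel()]
m=least_squares(r,[tc[0]+45,tc[1],0],x_scale=[1,1,.01]);print('mat',m.x,m.fun.round(1))
for n,pts in dict(red=[(180,18),(214,67),(70,142),(35,93)],green=[(573,383),(603,454),(420,510),(394,437)]).items():
    print(n,[ground(s,S(a),170)[:2].round() .tolist() for a in pts])
E
```

```text
roof [524.23673262  46.45974447 170.        ]
clock [5.22973403e+02 4.44674059e+01 7.05463639e-02] 0.03583193159517802 1
clock [5.22115842e+02 4.60742151e+01 6.52372172e-02] 0.023801778356104968 1
clock [5.22614252e+02 4.49542973e+01 7.35278128e-02] 0.07286889516585471 2
gauge [ 586.21554423 -111.1476337   105.        ]
gauge [ 5.83164037e+02 -1.12404268e+02 -8.24294514e-02] 0.1296138291190803 2
mat [5.70827614e+02 4.96253496e+01 3.24556225e-02] [-0.2 -0.4 -1.6  1.  -1.  -0.6 -0.8 -0.6]
red [[350.0, 115.0], [397.0, 107.0], [378.0, -4.0], [332.0, 1.0]]
green [[718.0, 127.0], [760.0, 108.0], [711.0, 2.0], [669.0, 20.0]]
```

>>> send_rows:
  series:
    - [[1, 0, 0, -45, 0], [1, -457, -292, -45, 61.5], [1, -457, -292, -45, 61.5], [1, -457, -292, -45, 61.5], [1, -457, -292, -45, 61.5], [1, -457, -292, -45, 61.5], [1, -457, -292, -45, 61.5], [1, -457, -292, -45, 61.5], [1, -457, -292, -45, 61.5], [1, -457, -292, -45, 61.5]]
  newtons: 25

```text
clock: 1.8
eef_pos: [473.3, 121.1, 236.5]
eef_rot: [3.141, -0.0, 1.64]
wrist_force: [0.6, -0.3, -0.2]
finger_gap: 93.9
```

>>> send_rows:
  series:
    - [[1, -40, 22, 0, 0], [1, -65, 36, 0, 0], [1, -65, 36, 0, 0], [1, -65, 36, 0, 0]]

```text
clock: 2.2
eef_pos: [513.0, 60.6, 236.1]
eef_rot: [-3.141, -0.0, 1.64]
wrist_force: [-0.3, 0.6, -0.4]
finger_gap: 94.0
```

Run:
```python
from h import *
s=manip.read_state();print(s['clock'],s['eef_pos'],np.degrees(s['eef_rot']),s['wrist_force'])
w=manip.camera('wrist');cv2.imwrite('pics/w0.png',w['img'][:,:,::-1]);print(w['T_tool_cam'].round(2).tolist(),w['vfov'],w['cx'],w['cy'])
```

```text
2.2 [513.00386138  60.6283148  236.05583234] [-1.79974926e+02 -9.16609634e-03  9.39836921e+01] [-0.32518224  0.56905422 -0.38636654]
[[-0.0, -0.97, -0.25, 71.51], [1.0, -0.0, 0.0, -1.08], [-0.0, -0.25, 0.97, -193.19], [0.0, 0.0, 0.0, 1.0]] 64.59235854246197 318.051960853592 203.31521880727797
```

View pics/w0.png

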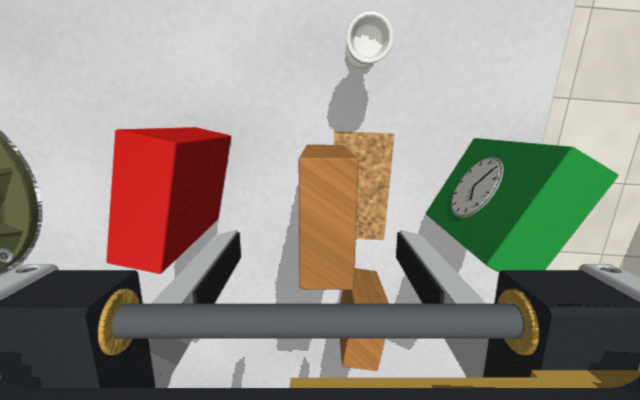

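>>> send_rows:
  series:
    - [[1, -16, 8, 0, 0], [1, -16, 8, 40, 0], [1, -16, 8, 80, 0], [1, -16, 8, 102, 0], [1, -16, 8, 102, 0], [0.3, -16, 8, 102, 0], [0.3, -16, 8, 102, 0], [0.3, -16, 8, 102, 0], [0.3, -16, 8, 102, 0], [0.3, -16, 8, 102, 0]]
  newtons: 25

```text
clock: 3.25
eef_pos: [522.3, 45.5, 134.7]
eef_rot: [3.141, 0.0, 1.641]
wrist_force: [-0.2, 0.4, 0.0]
finger_gap: 57.6
```

>>> send_rows:
  series:
    - [[0.3, 0, 0, 0, 0], [0.3, 0, 0, 0, 0], [0.3, 0, 0, 0, 0]]

```text
clock: 3.55
eef_pos: [522.2, 45.4, 134.4]
eef_rot: [3.141, 0.0, 1.641]
wrist_force: [-1.1, -0.2, 3.9]
finger_gap: 50.1
```

>>> send_rows:
  series:
    - [[0.3, 3.2, 0, -1.2, 0], [0.3, 6.4, 0, -2.4, 0], [0.3, 9.6, 0, -3.5, 0], [0.3, 12.9, 0, -4.6, 0], [0.3, 12.9, 0, -4.6, 0]]

```text
clock: 4.05
eef_pos: [521.1, 58.8, 138.8]
eef_rot: [-3.141, -0.0, 1.642]
wrist_force: [0.3, 0.7, -6.2]
finger_gap: 49.6
```

Run:
```python
from h import *
s=manip.read_state();print(s['clock'],s['eef_pos'],s['wrist_force'],s['moment'])
a=manip.camera('top')['img'];b=manip.camera('side')['img']
c=np.hstack([cv2.resize(a[120:260,250:400],(400,373),interpolation=cv2.INTER_CUBIC),cv2.resize(b[120:260,250:400],(400,373),interpolation=cv2.INTER_CUBIC)])
cv2.imwrite('pics/tip1.png',c[:,:,::-1])
```

```text
4.05 [521.14487912  58.83394787 138.77825098] [ 0.32088062  0.6697566  -6.1857895 ] [0.04184382 0.0809596  0.00686255]
```

View pics/tip1.png

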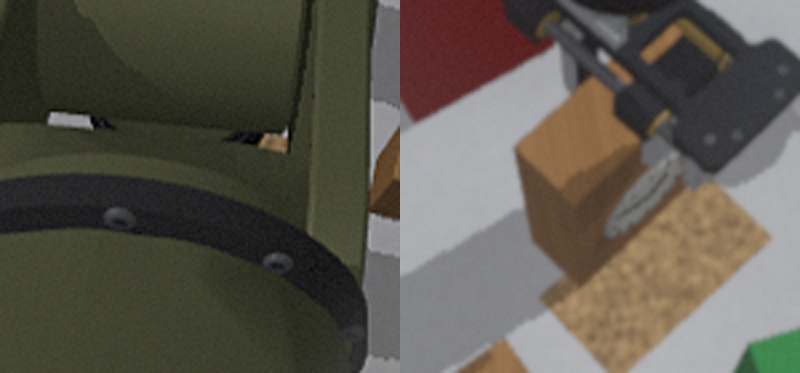

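The side view shows the clock held near the middle of its roof. Its near bottom corner is at crop (583,287), which is full-frame (318.6, 227.7). I'll compare that with a tipped clock and with one that was only shifted.

```bash
cat >> h.py <<'E'
def tipped(v,th,side,d=50,w=120,h=170):
    """box corners tipped th rad on its left(+1)/right(-1) bottom edge"""
    b=box((0,0,0),d,w,h);y=b[:,1]-side*w/2;z=b[:,2].copy();c,s=np.cos(th),np.sin(th)
    b[:,1]=side*w/2+y*c+side*z*s;b[:,2]=-side*y*s+z*c
    x,yy,a=v;R=np.array([[np.cos(a),-np.sin(a),0],[np.sin(a),np.cos(a),0],[0,0,1]]);return b@R.T+[x,yy,0]
E
python3 - <<'E'
from h import *
s=manip.camera('side')
v=(522.4,45.2,.07)
# order: i(-,+) j(-,+) k(0,h): idx 4=(+,-,0) front right bottom, 5 top, 1=(-,-,h), 0=(-,-,0)
I=[4,5,1,0]
print('start',proj(s,box(v,50,120,170))[I].round(1).tolist())
for d in (3,5): print('tip',d,proj(s,tipped(v,np.radians(d),1))[I].round(1).tolist())
b=box((522.4-.9,45.2+12.9,.07),50,120,170)+[0,0,4.6];print('shift',proj(s,b)[I].round(1).tolist())
o=lambda x,y:((x-400)*150/400+250,y*140/373+120)
print('seen',o(583,287),o(564,190),o(515,148),o(535,243))
E
```

```text
start [[312.4, 234.0], [308.3, 204.5], [284.6, 181.9], [293.6, 215.6]]
tip 3 [[312.4, 233.0], [312.7, 198.9], [288.7, 176.3], [293.4, 214.5]]
tip 5 [[312.4, 232.3], [315.7, 195.2], [291.6, 172.5], [293.4, 213.8]]
shift [[317.4, 228.5], [314.6, 197.5], [290.7, 174.9], [298.5, 210.1]]
seen (318.625, 227.7211796246649) (311.5, 191.313672922252) (293.125, 175.5495978552279) (300.625, 211.2064343163539)
```

The clock was only carried sideways: the pads hold it without letting it turn. I'll set it back, then regrip near its right end with less force so that gravity does the tipping.

>>> send_rows:
  series:
    - [[0.3, -6, 0, 2, 0], [0.3, -12.9, 0, 3.6, 0], [0.3, -12.9, 0, 4.8, 0], [0.3, -12.9, 0, 4.8, 0], [0.75, -12.9, 0, 4.8, 0], [0.75, -12.9, 0, 4.8, 0], [0.75, -30, 0, 4.8, 0], [0.75, -61, 0, 4.8, 0], [0.75, -61, 0, 4.8, 0]]

```text
clock: 5.1
eef_pos: [525.9, -4.7, 134.2]
eef_rot: [3.141, 0.0, 1.639]
wrist_force: [-0.3, 0.5, -1.0]
finger_gap: 70.8
```

Run:
```python
from h import *
s=manip.read_state();print(s['clock'],s['eef_pos'],s['wrist_force'],s['finger_gap'])
p=manip.camera('side')
for d in manip.silhouettes('clock',p): print(d['rect'],d['conf'])
im=p['img'];cv2.imwrite('pics/side2.png',cv2.resize(im[120:260,250:400],(600,560),interpolation=cv2.INTER_CUBIC)[:,:,::-1])
```

```text
5.1 [525.92378912  -4.7434526  134.21792833] [-0.27831338  0.52441224 -0.98905093] 70.837007436891
[368.4, 224.1, 105.5, 74.9] 0.83
[284.7, 133.4, 80.5, 99.5] 0.78
[248.9, 157.5, 9.7, 7.4] 0.36
```

View pics/side2.png

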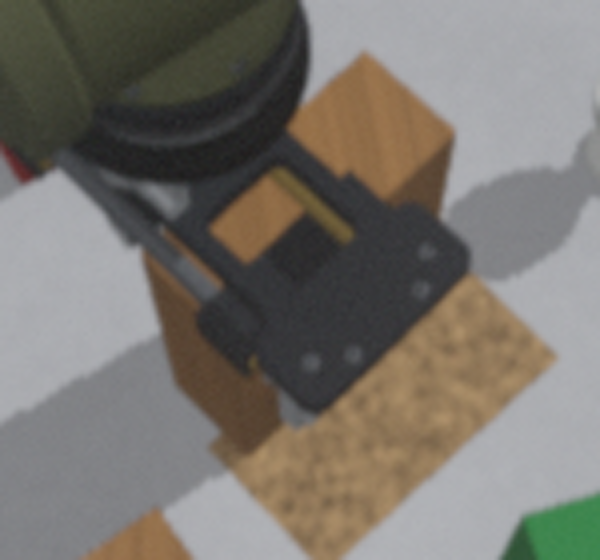

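>>> send_rows:
  series:
    - [[0.3, 0, 0, 0, 0], [0.3, 0, 0, 0, 0], [0.3, 0, 0, 0, 0], [0.3, 3.2, 0, -2.3, 0], [0.3, 6.4, 0, -4.6, 0], [0.3, 9.8, 0, -6.8, 0], [0.3, 13.1, 0, -8.9, 0], [0.3, 13.1, 0, -8.9, 0]]
  newtons: 11

```text
clock: 6.0
eef_pos: [524.6, 11.0, 143.1]
eef_rot: [-3.142, -0.0, 1.642]
wrist_force: [-0.3, 0.6, -5.4]
finger_gap: 50.1
```

Run:
```python
from h import *
s=manip.read_state();print(s['clock'],s['eef_pos'],s['wrist_force'],s['moment'],s['finger_gap'])
p=manip.camera('side')
c=cv2.resize(p['img'][120:260,240:400],(640,560),interpolation=cv2.INTER_CUBIC)[:,:,::-1].copy()
v=(522.4,45.2,.07)
for b,col in ((tipped(v,np.radians(5),1),(0,255,0)),(box((521.5,58.2,.07),50,120,170)+[0,0,9],(0,0,255))):
    q=(proj(p,b)-[240,120])*4+1.5
    for i in range(8):
        for j in range(i):
            if bin(i^j).count('1')==1: cv2.line(c,tuple(map(int,q[i])),tuple(map(int,q[j])),col,1)
cv2.imwrite('pics/tip2.png',c)
```

```text
6.0 [524.59321211  11.01359614 143.12455064] [-0.28905313  0.55860787 -5.38714345] [-0.04123582  0.11764658  0.00494446] 50.14218008607974
```

View pics/tip2.png

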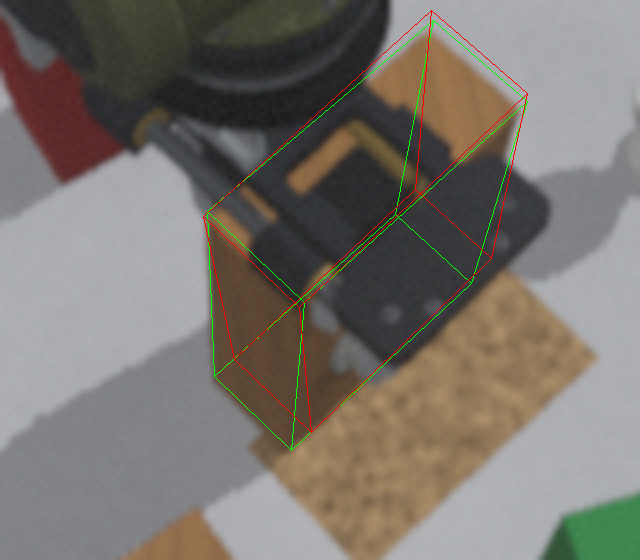

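Its right end matches the green "tipped" wireframe: the bottom corner is at (291,450), and the left roof corners at (432,33) and (521,120) sit low. So it is pivoting on the left edge. I'll carry on to about 11° and then swing.

>>> send_rows:
  series:
    - [[0.3, 4, 0, -2.4, 0], [0.3, 8, 0, -4.8, 0], [0.3, 12, 0, -7, 0], [0.3, 16.6, 0, -9.2, 0], [0.3, 16.6, 0, -9.2, 0], [0.3, 16.6, 0, -9.2, 0], [0.3, 16.6, 0, -9.2, 0]]

```text
clock: 6.75
eef_pos: [523.6, 27.1, 152.3]
eef_rot: [3.141, -0.0, 1.641]
wrist_force: [0.0, 0.5, -2.7]
finger_gap: 50.0
```

Run:
```python
from h import *
s=manip.read_state();print(s['clock'],s['eef_pos'],s['wrist_force'],s['moment'],s['finger_gap'])
p=manip.camera('side')
c=cv2.resize(p['img'][110:260,240:400],(640,600),interpolation=cv2.INTER_CUBIC)[:,:,::-1].copy()
v=(522.4,45.2,.07)
for b,col in ((tipped(v,np.radians(11),1),(0,255,0)),(tipped(v,np.radians(15),1),(0,0,255))):
    q=(proj(p,b)-[240,110])*4+1.5
    for i in range(8):
        for j in range(i):
            if bin(i^j).count('1')==1: cv2.line(c,tuple(map(int,q[i])),tuple(map(int,q[j])),col,1)
cv2.imwrite('pics/tip3.png',c)
```

```text
6.75 [523.5674558   27.06886168 152.2655071 ] [ 0.00851457  0.53661118 -2.74788022] [ 0.15852382  0.07412136 -0.02018507] 50.00469123651719
```

View pics/tip3.png

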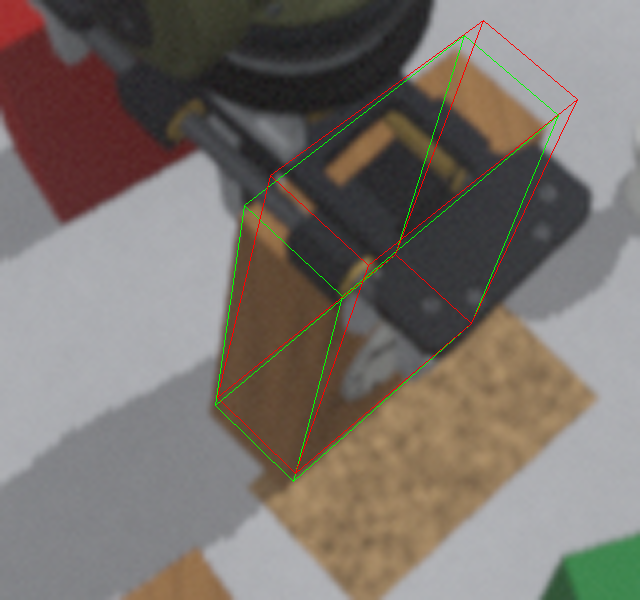

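It matches the 11° wireframe closely: the right bottom corners are at about (217,405) and (294,480), and the force shows half the weight on the floor. Next is the swing about the left edge.

>>> send_rows:
  series:
    - [[0.3, 0, 0, 0, 0], [0.3, 0.2, 5.3, 0, -3.8], [0.3, 0.7, 10.6, 0, -7.6], [0.3, 1.6, 15.9, 0, -11.4], [0.3, 2.8, 21.1, 0, -15.2], [0.3, 4.4, 26.1, 0, -19], [0.3, 6.3, 31.1, 0, -22.8], [0.3, 6.3, 31.1, 0, -22.8], [0.3, 6.3, 31.1, 0, -22.8]]
  newtons: 18

```text
clock: 7.7
eef_pos: [554.0, 35.3, 152.3]
eef_rot: [-3.142, 0.0, 2.037]
wrist_force: [-0.3, -0.5, -1.1]
finger_gap: 49.8
```

>>> send_rows:
  series:
    - [[0.3, -4, 0, 1.9, 0], [0.3, -7.8, 0, 3.8, 0], [0.3, -15.3, 0, 8.2, 0], [0.3, -22.6, 0, 13, 0], [0.3, -29.7, 0, 18.3, 0], [0.3, -29.7, 0, 18.3, 0], [0.75, -29.7, 0, 18.3, 0], [0.75, -29.7, 0, 18.3, 0], [0.75, -29.7, 0, -20, 0], [0.75, 36, 0, -60, 0]]
  newtons: 10

```text
clock: 8.7
eef_pos: [549.0, 45.2, 199.1]
eef_rot: [3.142, 0.0, 2.036]
wrist_force: [0.0, 0.3, -0.4]
finger_gap: 70.4
```

>>> send_rows:
  series:
    - [[0.75, 18, 0, -20, 0], [0.75, 18, 0, -20, 0], [0.75, 18, 0, -20, 0]]

```text
clock: 9.0
eef_pos: [540.0, 63.2, 217.6]
eef_rot: [-3.141, -0.0, 2.04]
wrist_force: [0.1, -0.4, -0.2]
finger_gap: 70.4
```

Run:
```python
from h import *
s=manip.read_state();print(s['clock'],s['eef_pos'],np.degrees(s['eef_rot']),s['wrist_force'],s['finger_gap'])
from scipy.spatial.transform import Rotation as Ro
w=manip.camera('wrist');T=np.eye(4);T[:3,:3]=Ro.from_euler('xyz',s['eef_rot']).as_matrix();T[:3,3]=s['eef_pos']
w['pose']=T@w['T_tool_cam']
np.save('w.npy',w,allow_pickle=True)
p=manip.camera('side')
a=w['img'][80:400,200:460];b=p['img'][120:260,250:400]
cv2.imwrite('pics/set1.png',np.hstack([cv2.resize(a,(390,480)),cv2.resize(b,(400,480))])[:,:,::-1])
for n,q in(('w',w),('s',p)):
  for d in manip.silhouettes('clock',q): print(n,d['rect'],d['conf'])
```

```text
9.0 [540.04787035  63.17635131 217.60618817] [-1.79994536e+02 -4.41865960e-04  1.16889859e+02] [ 0.05537183 -0.41339437 -0.18035131] 70.40414797413507
w [35.4, 31.4, 196.5, 172.5] 0.81
w [404.7, 194.7, 171.5, 106.0] 0.62
w [285.2, 147.9, 68.2, 155.1] 0.61
s [309.2, 139.2, 58.4, 105.7] 0.93
s [367.8, 225.0, 103.6, 70.8] 0.93
s [222.8, 82.2, 87.5, 82.7] 0.7
s [302.0, 182.1, 86.7, 77.4] 0.54
```

View pics/set1.png

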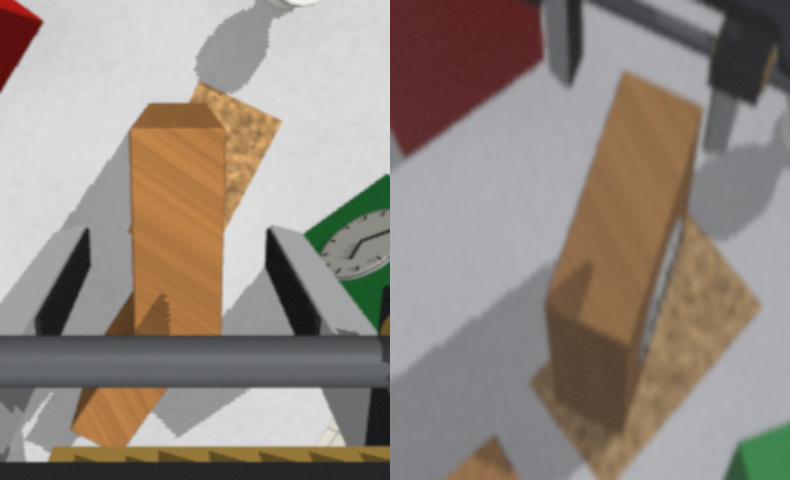

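The side crop shows the clock standing skewed, with its right end swung onto the mat and its roof clear of the arm. I'll fit its pose from the silhouette.

Run:
```python
from h import *
p=manip.camera('side')
v,e,n=fitbox('clock',(543,50,.46),(50,120,170),[p]);print(v,np.degrees(v[2]),e,n)
m=np.array([570.8,49.6]);a=.032
L=v[:2]+60*np.array([-np.sin(v[2]),np.cos(v[2])]);R=v[:2]-60*np.array([-np.sin(v[2]),np.cos(v[2])])
v0=(522.4,45.2,.07);L0=np.array(v0[:2])+60*np.array([-np.sin(.07),np.cos(.07)])
print('L',L,'moved',np.hypot(*(L-L0)),'R',R)
for f in (22,24,26,28):
    y=v[2]-np.radians(f);C=R+60*np.array([-np.sin(y),np.cos(y)]);d=C-m
    print(f,'fwd',d@[np.cos(a),np.sin(a)],'left',d@[-np.sin(a),np.cos(a)],'yawerr',np.degrees(y-a))
s=manip.read_state();q=s['eef_rot'][2];d=v[:2]-s['eef_pos'][:2]
print('centre in tool',d@[np.cos(q),np.sin(q)],d@[np.sin(q),-np.cos(q)],'clock yaw rel',np.degrees(v[2]+np.pi/2-q))
```

```text
[5.48577891e+02 4.68211867e+01 4.69402940e-01] 26.894807333257205 0.028600876062870394 1
L [521.43665824 100.33149852] moved 5.722491870702345 R [575.71912439  -6.68912504]
22 fwd -0.08864371540133806 left 3.4966832216886754 yawerr 3.0613423888385727
24 fwd 2.00428982170439 left 3.572013638977693 yawerr 1.0613423888385698
26 fwd 4.09857739389827 left 3.5742558399350877 yawerr -0.9386576111614298
28 fwd 6.191667434373812 left 3.503407092784362 yawerr -2.9386576111614295
centre in tool -18.01720072234726 0.4861213715758356 clock yaw rel 0.09186554666688383
```

>>> send_rows:
  series:
    - [[0.75, 32, 0.5, 0, 0], [0.75, 32, 0.5, 45, 0], [0.75, 32, 0.5, 83.5, 0], [0.75, 32, 0.5, 83.5, 0], [0.3, 32, 0.5, 83.5, 0], [0.3, 32, 0.5, 83.5, 0], [0.3, 32, 0.5, 83.5, 0], [0.3, 32, 0.5, 83.5, 0]]
  newtons: 11

```text
clock: 10.1
eef_pos: [526.8, 91.9, 136.4]
eef_rot: [3.139, 0.001, 2.039]
wrist_force: [-1.6, -0.9, 6.7]
finger_gap: 50.0
```

>>> send_rows:
  series:
    - [[0.3, -3.2, 0, -2.3, 0], [0.3, -6.4, 0, -4.6, 0], [0.3, -9.8, 0, -6.8, 0], [0.3, -13.1, 0, -8.9, 0], [0.3, -17, 0, -11.3, 0], [0.3, -21, 0, -13.6, 0], [0.3, -25, 0, -15.8, 0], [0.3, -29.7, 0, -18.1, 0], [0.3, -29.7, 0, -18.1, 0], [0.3, -29.7, 0, -18.1, 0]]

```text
clock: 11.1
eef_pos: [539.4, 65.2, 152.5]
eef_rot: [-3.141, 0.0, 2.039]
wrist_force: [-0.3, -0.5, -4.4]
finger_gap: 50.0
```

Run:
```python
from h import *
s=manip.read_state();print(s['clock'],s['eef_pos'],np.degrees(s['eef_rot'][2]),s['wrist_force'],s['moment'],s['finger_gap'])
p=manip.camera('side')
c=cv2.resize(p['img'][110:260,240:400],(640,600),interpolation=cv2.INTER_CUBIC)[:,:,::-1].copy()
v=(548.6,46.8,.469)
for b,col in ((tipped(v,np.radians(11),-1),(0,255,0)),):
    q=(proj(p,b)-[240,110])*4+1.5
    for i in range(8):
        for j in range(i):
            if bin(i^j).count('1')==1: cv2.line(c,tuple(map(int,q[i])),tuple(map(int,q[j])),col,1)
cv2.imwrite('pics/tip4.png',c)
```

```text
11.1 [539.44769724  65.18180806 152.52198084] 116.82835385259922 [-0.3248306  -0.53784739 -4.40211318] [-0.30429307 -0.0024757  -0.02722711] 49.982489610179044
```

View pics/tip4.png

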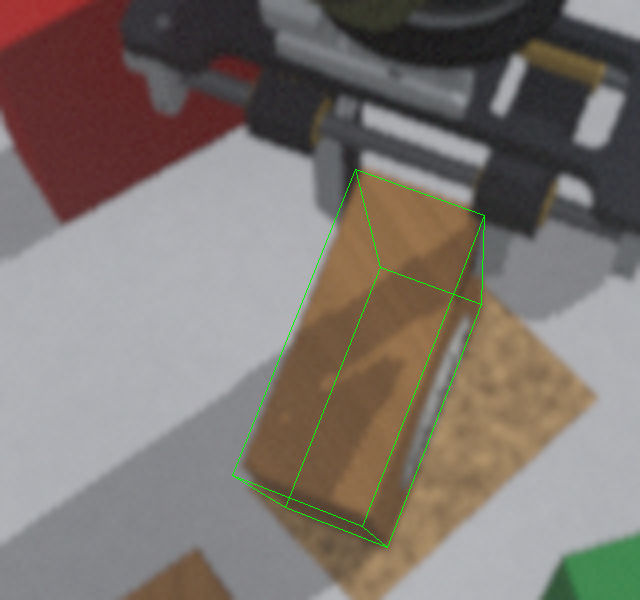

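The clock is tipped on its right edge, a little less than the 11° wireframe (roof corner at about (243,465) against 233,476). I'll lower it 3 mm for firm edge contact, then swing back.

>>> send_rows:
  series:
    - [[0.3, 0, 0, 2.5, 0], [0.3, 0, 0, 2.5, 0], [0.3, -0.2, 5.6, 2.5, 4], [0.3, -0.8, 11.2, 2.5, 8], [0.3, -1.8, 16.7, 2.5, 12], [0.3, -3.1, 22.1, 2.5, 16], [0.3, -4.8, 27.5, 2.5, 20], [0.3, -6.7, 31.5, 2.5, 24], [0.3, -6.7, 31.5, 2.5, 24], [0.3, -6.7, 31.5, 2.5, 24]]
  newtons: 16

```text
clock: 12.15
eef_pos: [571.0, 74.1, 150.9]
eef_rot: [3.14, -0.0, 1.623]
wrist_force: [2.1, 2.1, 3.4]
finger_gap: 49.9
```

>>> send_rows:
  series:
    - [[0.3, 4, 0, 1.7, 0], [0.3, 8, 0, 3.5, 0], [0.3, 15.3, 0, 7, 0], [0.3, 22.6, 0, 11, 0], [0.3, 29.7, 0, 15.8, 0], [0.3, 29.7, 0, 15.8, 0], [0.75, 29.7, 0, 15.8, 0], [0.75, 29.7, 0, 15.8, 0], [0.75, 29.7, 0, -20, 0], [0.75, 29.7, 0, -60, 0]]
  newtons: 10

```text
clock: 13.15
eef_pos: [568.3, 103.3, 209.9]
eef_rot: [-3.138, 0.0, 1.62]
wrist_force: [0.7, -0.4, -0.0]
finger_gap: 70.2
```

>>> send_rows:
  series:
    - [[0.75, 40, 0, -50, 0], [0.75, 90, 0, -50, 0], [0.75, 130, 0, -50, 0], [0.75, 130, 0, -50, 0], [0.75, 130, 0, -50, 0]]

```text
clock: 13.65
eef_pos: [562.3, 233.8, 259.7]
eef_rot: [-3.141, 0.0, 1.622]
wrist_force: [-0.6, -0.4, 0.2]
finger_gap: 70.4
```

Run:
```python
from h import *
s=manip.read_state();print(s['clock'],s['eef_pos'],np.degrees(s['eef_rot'][2]),s['wrist_force'],s['finger_gap'])
t=manip.camera('top');p=manip.camera('side')
m=np.array([570.8,49.6]);a=.032
for pp in ([t],[p],[t,p]):
    v,e,n=fitbox('clock',(572,55,.05),(50,120,170),pp);d=v[:2]-m;print(v,e,n,'fwd',d@[np.cos(a),np.sin(a)],'left',d@[-np.sin(a),np.cos(a)],'yaw',np.degrees(v[2]-a))
print('gauge',*fitbox('gauge',(583,-112,-.08),(45,85,105),[t,p]))
cv2.imwrite('pics/end.png',np.hstack([cv2.resize(x['img'][100:280,240:440],(400,360),interpolation=cv2.INTER_CUBIC) for x in(t,p)])[:,:,::-1])
```

```text
13.65 [562.33751923 233.84047592 259.73968711] 92.93991956411958 [-0.63522911 -0.4454631   0.1864776 ] 70.3746389550666
[5.72310531e+02 4.97966251e+01 5.13557888e-02] 0.02537821001779812 1 fwd 1.5160485085739273 left 0.14819572356994795 yaw 1.1090050067294563
[5.72016803e+02 5.09284844e+01 7.89261706e-02] 0.035118486206083474 1 fwd 1.2586838407380103 left 1.2888732633073494 yaw 2.6886715233706564
[5.72239297e+02 4.97699801e+01 6.36423099e-02] 0.06942514721202879 2 fwd 1.4439983898204831 left 0.12384344141444796 yaw 1.81297081276358
gauge [ 5.82885097e+02 -1.12179109e+02 -8.80052493e-02] 0.09067523264810631 2
```

View pics/end.png

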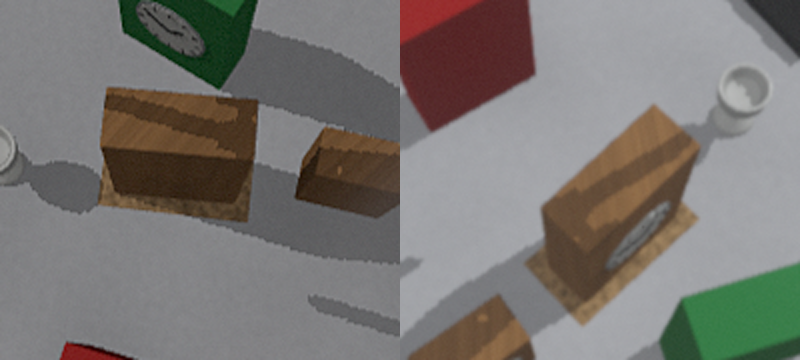

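Both views show the clock upright on the mat, with cork showing evenly round it. It measures about 1.5 mm off centre and about 2° off square, and the gauge hasn't moved. The robot is clear, so I'm handing in.

```bash
python3 -c "
from cell import manip
print(manip.sign_off())"
```

```text
the job is handed in; nothing more can be done
None
```

The clock is walked onto its mat and the job is handed in at about 14 s of the 40 s allowed. The hand-in reports no verdict.

**What I did:** I pinched the clock near its right end, tipped it about 11° onto its left bottom edge, swung it about 23° and set it down skewed. Then I gripped the left end, tipped it onto the right edge, swung it back 24°, set it down and moved the arm away.

**Last checks:**
- **Clock:** Standing upright, about 1.5 mm from the mat's centre and 1–3° off square. The two cameras differ slightly: top 1.1°, side 2.7°, both together 1.8°.
- **Gauge:** Within 1 mm of where it was measured at the start.
- **Robot:** Clear of everything, with wrist force about zero.

**What went wrong or disagreed:**
- **First tip:** My first try, gripping the middle at 25 N, did not tip the clock. It carried it about 13 mm sideways and roughly 5 mm up, under the 15 mm limit. I put it back where it stood, confirmed that in the side view, and switched to gripping the ends with less force.
- **Left edge:** It slipped about 6 mm during the first swing, against the 20 mm allowed.
- **Second tip:** It looked nearer 9° than 11°, so I lowered the clock 2.5 mm to keep the right edge on the console. I did not measure that edge's height or slip during the swing back.

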